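# Prop a ware board with a screw jack

## Robot

A 6-joint arm with a two-finger parallel gripper is mounted at the origin on the work surface. World frame = base frame: x ahead of the robot, y to its left, z up, the work surface at z = 0. Lengths are in m, angles in rad, forces in N, time in s.
With the tool pointing down it reaches from about 0.375 to 0.975 m from the base axis. Payload 3.8 kg.
Tool frame: the origin (TCP) lies midway between the tips of the shut fingers; the grasp point (between the pads) lies 19 mm behind it; z points along the fingers, y is the line along which they close (so a half turn about z gives the same grasp; the last joint's range is limited). The gripper opens to 85 mm and grips with 20 to 120 N. Pads are 22 mm wide; open, the fingers measure 114 mm over their backs; the gripper's body (76 mm by 85 mm) begins 54 mm behind the grasp point. The pads swing forward as they close: fully open they stand 13 mm farther back than shut.
Start: joints at [-1.268, 0.264, 1.604, -0, 1.274, -0.037], TCP at [0.225, -0.636, 0.231] pointing down, gripper open.
Joint ranges: [-2.63, 2.63], [-0.94, 2.18], [0.31, 2.57], [-1.31, 4.45], [0, 2.66], [-2.55, 2.55]. Speed limits (rad/s): [2.57, 2.57, 3.14, 3.14, 3.14, 3.14].

## Interface

Orientations are given as a rotation vector (axis times angle).
In Python, from workcell import bot gives the robot as it stands.
- The arm moves only by the tool jog_arm, never from a script. Its argument "motion" is a list of rows, each a list of 5 numbers: the opening, from -1 (shut) to 1 (fully open), then the shift along the tool's x, y, z in mm, then the turn about the tool's z in degrees. In form: [[claw, x, y, z, twist], ...]. A call has 1 to 10 rows; each row shifts and turns the commanded pose from where the row before left it, along the tool's axes as they then stand; what a row does not reach is not made up. A row lasts 1/12 s, in which the tool goes at most 41.7 mm and 7.16 degrees, less where a joint would pass 70% of its speed; a pose out of reach is approached as far as the arm can. A call with a gripper value outside its range is refused whole. The fingers move at their own pace and stop on an object; "force" is the grip in N (left out, the last holds). Time passes only in rows, so rows that do not move let the fingers close. It gives the time, the measured TCP pose, the force, the opening and the grip force at its end, in the units of the state.
- bot.read_state(): the state, without advancing time (a new reading comes with each control period).
- bot.read_camera(name): name is "side" or "top"; returns (picture, depth): 384x512x3 uint8, red, green, blue; 384x512 float32, m along the optical axis (not along the pixel's ray), 0 where there is no reading.
- bot.get_calibration(name): a dict with "vfov" (degrees; the focal length in pixels is half the picture's height over the tangent of half this angle, whatever the lens; pixels are square), "cx", "cy" (the principal point, pixels), "rvec" (rotation vector, rad) and "tvec" (3), from world to camera coordinates, as OpenCV has them. Camera axes: x right, y down, z forward; pixel columns grow to the right and rows downward; lengths in m; the calibration is good to about 2 mm. A picture is of the moment at which its call begins. get_calibration takes no time and is no camera call.
- bot.finish_job(): hands the job in; it is judged then, once.
The state is a dict: "time": time; "q": joint angles; "joint_vel": joint speeds; "joint_torque": joint torques, N m; "tool_pos": TCP position; "tcp_rot": TCP orientation; "wrist_force": force on the tool from outside, world axes, zero at the start; "torque": the same for the moment, N m; "width": opening from 0.0 (shut) to 1.0 (fully open); "grip_force": force on a finger pad.
Only numpy, scipy, OpenCV 4.12 (cv2) and the standard library are available. Lean on these libraries where they do the work, as an engineer would, in place of code of your own. Each camera call takes 0.05 s, during which the arm holds its last target. There are 200 camera calls.

## Task

In this pottery studio a ware board with a dish on it bridges two plaster props, and one of the two screw jacks stands under the middle of the board. Turn that jack's knob clockwise until its platform comes up against the board and carries it, raising the board by no more than a few millimetres, then let go. Leave the spare jack and the dish undisturbed.

Things in the scene. Friction and masses are not known exactly. Their poses are not given: they have to be found in the camera images.
- jack_grip (a point): Grip point on the vertical axis of the knob of the jack under the board, 144 mm above the bench. Black knob: 44 mm disc (top at 123 mm) with an upright bar handle 44 mm long, 14 mm thick, top at 157 mm. x axis along the bar, z up: pinch across the 14 mm. It tops a grey column 125 mm from the platform's centre, on the robot's side. Free space all round above the board.
- jack_knob (a joint): Turn of that knob, rad, growing clockwise seen from above, stops at 0 and 2.6. At 0 the bar lies along the jack (column to platform), at 1.57 square across it. Each rad lifts the platform 12 mm; it meets the board at about 1.40, whatever the start (0.15 to 1.15). Stiff: 0.12 N m, up to 0.2 under the board's weight; stays where it is left.
- jack_platform: Aluminium platform, 120 (x) x 100 x 8 mm, showing a little on both sides of the board, on the scissor arms of the jack under the board; origin at the centre of its upper face, z up, x pointing from the knob's column to the platform. It only moves up and down (upper face 86 mm above the bench with the knob at 0).
- board: Loose wooden ware board, 250 mm long (y axis), 80 mm wide (x), 12 mm thick, about 0.2 kg; origin at the centre of its underside. It lies across two fixed white plaster props 102.8 mm tall, 105 mm to each side of the platform's centre; its underside starts 3 to 15 mm above the platform.
- dish: Loose terracotta dish, 90 mm across the rim, 40 mm high, about 0.2 kg, standing on the board; origin at the centre of its underside. To be left alone.
- spare_bar_end (a point): End of the bar handle on the knob of the spare jack, which is the same kind of jack standing about 350 mm to the side, with nothing above it; this point is 22 mm from the knob's axis, 144 mm above the bench. Its knob turns just as easily: leave it alone.

How it is judged:
At the end, for the whole second after the job is handed in: The jack's platform touches the board's underside and bears some of its weight; the board has risen by less than 7 mm, lies level (within about 6 degrees), at rest and within 25 mm of centred over the platform; the dish stands upright on the board (contact force between jack_platform and board above 0.3 N and height (world z) of board below 0.1098 m and angle between board's own z axis and vertical below 0.1 rad and horizontal distance between board and jack_platform below 0.025 m and linear speed of board below 0.02 m/s and horizontal distance between dish and board below 0.06 m and z of dish in the frame of board above 0.006 m and angle between dish's own z axis and vertical below 0.15 rad).
It fails at once if the spare jack's knob was turned (its bar end moved more than 8 mm) (distance of spare_bar_end from where it was at the start of the episode above 0.008 m).
It fails at once if the dish was knocked (moved more than 30 mm) (distance of dish from where it was at the start of the episode above 0.03 m).
It also fails if it takes over 29 s, if anything falls off the work surface, if the arm or the gripper's body presses on something with over 40 N, if the wrist force passes 120 N, or if a joint passes its speed limit or range.

## Working session

There is one attempt and no reset: what is moved stays moved. The work goes in short steps, Python scripts to look and compute and a tool call to move; the robot and the scene stay as the last step left them, time stands still between calls to the robot, and variables do not carry over. Pictures are saved under pics/ and viewed, at most 10 in all, crops included, and the job is handed in when it is done.

Besides the shell and the picture viewer there is one more tool, called as name([rows], argument=value, ...), one row to a line, values as JSON. jog_arm: Moves the arm, as the interface text tells. Its arguments: {"type":"object","properties":{"motion":{"type":"array"},"force":{"type":"number"}},"required":["motion"]}

```bash
mkdir -p pics; cat > h.py <<'E'
import numpy as np,cv2
from workcell import bot
def cal(n):
    c=bot.get_calibration(n);R=cv2.Rodrigues(np.array(c["rvec"],float))[0];f=192/np.tan(np.radians(c["vfov"])/2)
    return R,np.array(c["tvec"],float),f,c["cx"],c["cy"]
def cloud(n,d):
    R,t,f,cx,cy=cal(n);v,u=np.mgrid[:384,:512]
    p=np.stack([(u-cx)/f*d,(v-cy)/f*d,d],-1);return (p-t)@R
def onplane(n,u,v,z):
    R,t,f,cx,cy=cal(n);r=R.T@np.array([(u-cx)/f,(v-cy)/f,1]);o=-R.T@t
    return o+r*(z-o[2])/r[2]
def save(n,p): cv2.imwrite("pics/"+n,p[:,:,::-1])
E
python3 - <<'E'
from h import *
a={}
for n in("top","side"):
    p,d=bot.read_camera(n);np.savez(n,p=p,d=d);save(n+"0.png",p);print(n,bot.get_calibration(n),(d>0).mean())
s=bot.read_state();print(s)
E
```

```text
top {'vfov': 54.03006503061661, 'cx': 256.5477457536006, 'cy': 188.93709498846565, 'rvec': array([ 1.96858627, -2.24664364,  0.2482673 ]), 'tvec': array([0.07703874, 0.59290993, 0.69233445])} 0.9962412516276041
side {'vfov': 56.501611404067475, 'cx': 254.92931884261858, 'cy': 196.08393682677504, 'rvec': array([ 0.80398396, -2.39892646,  1.25763297]), 'tvec': array([0.46716927, 0.3405271 , 0.4505521 ])} 0.9961293538411459
{'time': 0.1, 'q': array([-1.26790303e+00,  2.64664461e-01,  1.60529526e+00, -3.41790072e-05,
        1.27369993e+00, -3.69322804e-02]), 'joint_vel': array([-8.00109357e-04, -1.48790324e-03, -5.33633103e-03, -7.38569022e-04,
        5.81453622e-05, -5.89476853e-04]), 'joint_torque': array([ 9.98546875e-05, -5.16707790e+01, -3.68590343e+01, -6.10171446e-05,
        6.25650355e-03, -6.33605987e-05]), 'tool_pos': array([ 0.22475419, -0.63575245,  0.2300643 ]), 'tcp_rot': array([-3.09433452e+00, -5.30901819e-01,  4.81048609e-04]), 'wrist_force': array([ 0.25853468, -0.44311154, -0.4178404 ]), 'torque': array([-0.001797  ,  0.02231905,  0.01024063]), 'grip_force': 0.0, 'width': 1.000207881303727}
```

View pics/top0.png

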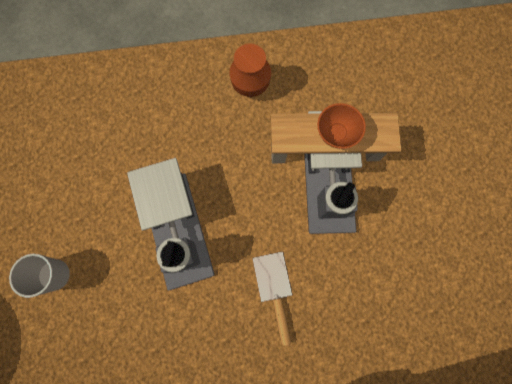

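View pics/side0.png

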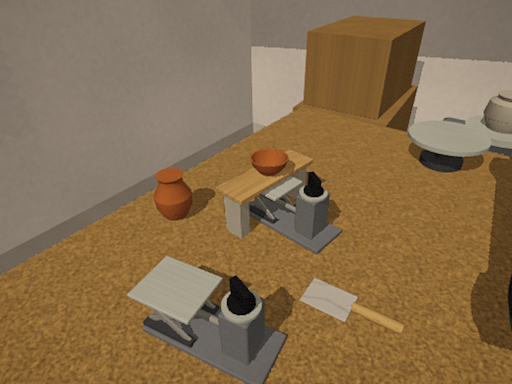

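The top view shows the board and dish at about (335,130), with the working jack's knob at (342,197). The spare jack's knob is at (174,253), to the left. In the side view the working knob is at (314,188) and the spare at (240,297).

```bash
python3 - <<'E'
from h import *
def grab(n): z=np.load(n+".npz");return z["p"].astype(int),z["d"]
for n,boxes in(("top",((318,370,172,222),(150,200,230,278))),("side",((295,335,165,205),(220,265,270,320)))):
    p,d=grab(n);c=cloud(n,d)
    for b in boxes:
        m=np.zeros(d.shape,bool);m[b[2]:b[3],b[0]:b[1]]=1
        k=m&(p.max(2)<45)&(d>0)
        P=c[k];P=P[(P[:,2]>.10)&(P[:,2]<.2)]
        bar=P[P[:,2]>.130];top=P[P[:,2]>.150]
        print(n,"black n",len(P),"z pct",np.percentile(P[:,2],[5,50,98]).round(4),"disc+bar mean",P.mean(0).round(4))
        for nm,q in(("bar",bar),("top",top)):
            if len(q)>4:
                (cx,cy),(w,h),a=cv2.minAreaRect(q[:,:2].astype(np.float32)*1000);w_,v=np.linalg.eigh(np.cov(q[:,:2].T))
                print(nm,len(q),q.mean(0).round(4),"rect",round(cx),round(cy),round(w,1),round(h,1),"dir deg",np.degrees(np.arctan2(v[1,1],v[0,1])).round(1))
    # board & dish
    if n=="top":
        m=np.zeros(d.shape,bool);m[105:165,265:405]=1
        B=c[m&(abs(c[...,2]-.115)<.006)&(p[...,0]-p[...,2]>60)&(d>0)]
        r=cv2.minAreaRect(B[:,:2].astype(np.float32)*1000);print("board",r,np.median(B[:,2]))
        m2=np.zeros(d.shape,bool);m2[145:240,300:365]=1
        L=c[m2&(c[...,2]>.08)&(c[...,2]<.1)&(p.min(2)>100)];print("platform",L.mean(0),np.median(L[:,2]))
        # grey collar column: light ring
        C=c[m2&(c[...,2]>.095)&(c[...,2]<.125)&(p.min(2)>120)&(np.arange(384)[:,None]>175)]
        print("collar",len(C),cv2.minEnclosingCircle(C[:,:2].astype(np.float32)*1000),np.median(C[:,2]))
R=cv2.Rodrigues(bot.read_state()["tcp_rot"])[0];print(R.round(3))
p,_=grab("top");cv2.imwrite("pics/crop.png",cv2.resize(np.hstack([p[100:240,260:410],grab("side")[0][140:280,210:360]])[:,:,::-1].astype(np.uint8),None,fx=2.6,fy=2.6))
E
```

```text
top black n 420 z pct [0.1225 0.1361 0.1571] disc+bar mean [ 0.5487 -0.1526  0.139 ]
bar 223 [ 0.5482 -0.152   0.1524] rect 550 -154 14.1 41.9 dir deg 140.3
top 183 [ 0.5493 -0.1537  0.155 ] rect 550 -154 13.9 41.7 dir deg 140.2
top black n 437 z pct [0.1224 0.1422 0.1571] disc+bar mean [0.4851 0.1615 0.1399]
bar 251 [0.4857 0.1638 0.1518] rect 487 166 14.6 40.4 dir deg 161.3
top 193 [0.4861 0.1651 0.1553] rect 486 166 14.5 40.1 dir deg 161.5
board ((680.2576904296875, -166.39878845214844), (249.990966796875, 80.7802505493164), 82.9609146118164) 0.11530871172791227
platform [ 0.62843777 -0.1625662   0.09306014] 0.09319996199782352
collar 242 ((550.750244140625, -155.4980010986328), 30.135066986083984) 0.1154151204181239
side black n 325 z pct [0.1209 0.1357 0.1559] disc+bar mean [ 0.5459 -0.1472  0.137 ]
bar 192 [ 0.5454 -0.1477  0.1464] rect 549 -153 14.5 42.2 dir deg 146.3
top 88 [ 0.5475 -0.151   0.1542] rect 549 -153 13.0 42.2 dir deg 141.9
side black n 754 z pct [0.1212 0.1372 0.1558] disc+bar mean [0.4818 0.1715 0.1381]
bar 450 [0.4815 0.17   0.1481] rect 485 166 14.0 42.8 dir deg 164.4
top 254 [0.4837 0.1677 0.1543] rect 485 166 13.9 42.0 dir deg 162.2
[[ 0.943  0.333 -0.001]
 [ 0.333 -0.943  0.002]
 [ 0.    -0.002 -1.   ]]
```

View pics/crop.png

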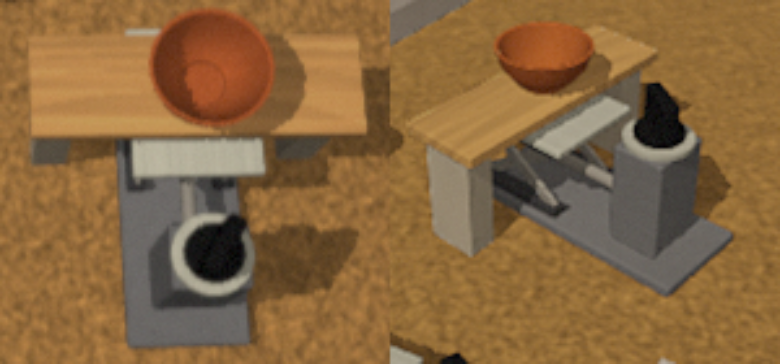

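jog_arm([
  [1,29,-21.5,0,0],
  [1,29,-21.5,0,0],
  [1,29,-21.5,0,0],
  [1,29,-21.5,0,0],
  [1,29,-21.5,0,0],
  [1,29,-21.5,0,0],
  [1,29,-21.5,0,0],
  [1,29,-21.5,0,0],
  [1,29,-21.5,0,0],
  [1,29,-21.5,0,0],
], force=60)

```text
time: 0.93
tool_pos: [0.4271, -0.3352, 0.2309]
tcp_rot: [-3.096, -0.531, 0.001]
wrist_force: [0.7, 0.0, 0.6]
width: 0.996
grip_force: 0.0
```

jog_arm([
  [1,29,-21.5,0,0],
  [1,29,-21.5,0,0],
  [1,29,-21.5,0,0],
  [1,29,-21.5,0,0],
  [1,29,-21.5,0,0],
  [1,29,-21.5,0,0],
  [1,0,0,0,-7],
  [1,0,0,0,-7],
  [1,0,0,0,-7],
  [1,0,0,0,-7],
])

```text
time: 1.77
tool_pos: [0.5476, -0.1567, 0.2306]
tcp_rot: [-2.871, -1.274, 0.002]
wrist_force: [-0.4, 0.4, -0.2]
width: 1.0
grip_force: 0.0
```

jog_arm([
  [1,0,0,0,-7],
  [1,0,0,0,-7],
  [1,0,0,0,-7],
  [1,0,0,0,-7],
  [1,0,0,0,-7],
  [1,0,0,0,-7],
  [1,0,0,0,-7],
  [1,0,0,0,-7],
  [1,0,0,0,-7],
  [1,0,0,0,-7],
])

```text
time: 2.6
tool_pos: [0.5474, -0.1573, 0.2306]
tcp_rot: [-1.622, -2.689, 0.0]
wrist_force: [0.2, -0.3, 0.6]
width: 1.001
grip_force: 0.0
```

jog_arm([
  [1,0,0,0,-7],
  [1,0,0,0,-7],
  [1,0,0,0,-7],
  [1,0,0,0,-2],
  [1,0,0,0,0],
  [1,0,0,0,0],
])

```text
time: 3.1
tool_pos: [0.5475, -0.1573, 0.2308]
tcp_rot: [-1.064, -2.955, 0.0]
wrist_force: [0.6, 0.2, 0.2]
width: 0.997
grip_force: 0.0
```

```bash
python3 - <<'E'
from h import *
s=bot.read_state();R=cv2.Rodrigues(s["tcp_rot"])[0];print(s["time"],s["tool_pos"],s["q"],np.degrees(np.arctan2(R[1,0],R[0,0])),R.round(3))
print("shift in tool mm",(R.T@(np.array([.5495,-.1535,.127])-s["tool_pos"])*1000).round(1))
p,d=bot.read_camera("side");save("s1.png",p)
E
```

```text
3.1 [ 0.547461   -0.15732389  0.23081351] [-3.23546947e-01  6.63819623e-02  1.83322129e+00 -1.77924454e-05
  1.24286583e+00 -1.20302924e+00] 140.3909446834424 [[-0.77   0.638 -0.001]
 [ 0.638  0.77   0.   ]
 [ 0.001 -0.    -1.   ]]
shift in tool mm [  0.8   4.3 103.8]
```

View pics/s1.png

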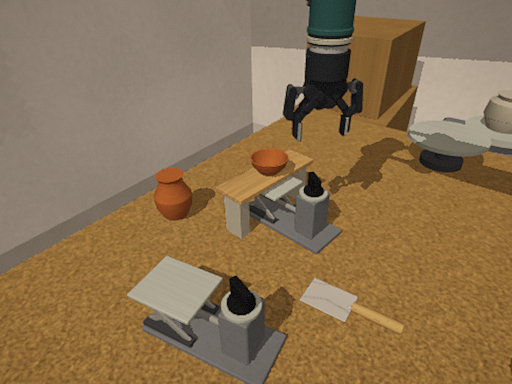

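The gripper hangs directly above the working knob at (314,185), with its fingers at (297,130) and (346,130), lined up square across the bar. Next I go down and close.

jog_arm([
  [1,1,4,20,0],
  [1,0,0,20,0],
  [1,0,0,20,0],
  [1,0,0,20,0],
  [1,0,0,14,0],
  [1,0,0,10,0],
  [1,0,0,0,0],
])

```text
time: 3.73
tool_pos: [0.5476, -0.1531, 0.1245]
tcp_rot: [-1.062, -2.951, 0.0]
wrist_force: [1.0, -0.5, -0.8]
width: 0.998
grip_force: 0.0
```

jog_arm([
  [-1,0,0,0,0],
  [-1,0,0,0,0],
  [-1,0,0,0,0],
  [-1,0,0,0,0],
  [-1,0,0,0,0],
  [-1,0,0,0,0],
  [-1,0,0,0,0],
  [-1,0,0,0,0],
  [-1,0,0,0,0],
  [-1,0,0,0,0],
])

```text
time: 4.57
tool_pos: [0.5496, -0.1543, 0.1283]
tcp_rot: [1.062, 2.956, -0.001]
wrist_force: [-2.6, -2.2, 5.5]
width: 0.151
grip_force: 59.6
```

jog_arm([
  [-1,0,0,0,5],
  [-1,0,0,0,5],
  [-1,0,0,0,5],
  [-1,0,0,0,5],
  [-1,0,0,0,5],
  [-1,0,0,0,5],
  [-1,0,0,0,5],
  [-1,0,0,0,5],
  [-1,0,0,0,5],
  [-1,0,0,0,0],
])

```text
time: 5.4
tool_pos: [0.5507, -0.1538, 0.1283]
tcp_rot: [2.114, 2.321, 0.002]
wrist_force: [0.5, -0.1, 4.4]
width: 0.151
grip_force: 59.5
```

```bash
cat > m.py <<'E'
from h import *
s=bot.read_state();R=cv2.Rodrigues(s["tcp_rot"])[0];print(s["time"],s["tool_pos"],"yaw",np.degrees(np.arctan2(R[1,0],R[0,0])).round(1),s["wrist_force"].round(1),s["torque"].round(2),s["width"])
p,d=bot.read_camera("side");c=cloud("side",d);q=p.astype(int);rb=q[...,0]-q[...,2]
m=np.zeros(d.shape,bool);m[150:215,215:320]=1
B=c[m&(abs(c[...,2]-.117)<.009)&(rb>50)&(q[...,1]>90)];P=np.zeros(d.shape,bool);P[175:200,265:302]=1
L=c[P&(q.min(2)>110)&(c[...,2]>.08)&(c[...,2]<.115)]
print("board z",np.median(B[:,2]),len(B),"platform z",np.median(L[:,2]) if len(L) else None,len(L))
z=np.load("side.npz");c0=cloud("side",z["d"]);q0=z["p"].astype(int)
B=c0[m&(abs(c0[...,2]-.117)<.009)&(q0[...,0]-q0[...,2]>50)&(q0[...,1]>90)];L=c0[P&(q0.min(2)>110)&(c0[...,2]>.08)&(c0[...,2]<.115)];print("start",np.median(B[:,2]),np.median(L[:,2]),len(L))
import sys;save(sys.argv[1],p)
E
python3 m.py s2.png
```

```text
5.4 [ 0.55065321 -0.15381601  0.12828431] yaw 95.3 [ 0.5 -0.1  4.4] [-0.03 -0.01 -0.1 ] 0.15080056502119485
board z 0.1147549228512153 1345 platform z 0.10225834448657692 326
start 0.11482951827552496 0.09278229585168314 327
```

jog_arm([
  [-1,0,0,0,3],
  [-1,0,0,0,3],
  [-1,0,0,0,3],
  [-1,0,0,0,3],
  [-1,0,0,0,3],
  [-1,0,0,0,0],
  [-1,0,0,0,0],
])

```text
time: 6.03
tool_pos: [0.551, -0.1539, 0.1283]
tcp_rot: [2.394, 2.031, 0.003]
wrist_force: [2.6, -0.3, 5.2]
width: 0.153
grip_force: 59.5
```

```bash
python3 m.py s3.png
```

```text
6.0333 [ 0.55100587 -0.15385009  0.12826903] yaw 80.6 [ 2.6 -0.3  5.2] [ 0.03 -0.42 -0.01] 0.15321909860723298
board z 0.11733919159672301 1426 platform z 0.10549393267983101 323
start 0.11482951827552496 0.09278229585168314 327
```

View pics/s3.png

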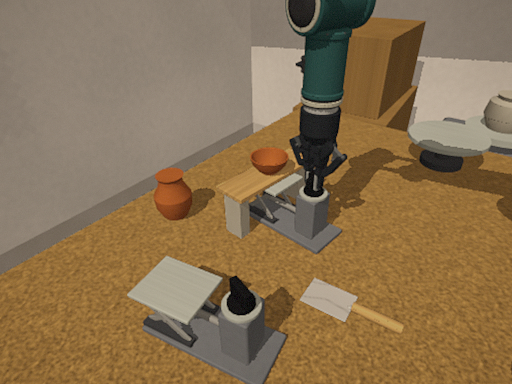

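The board has risen 2.5 mm and the platform, at (287,186), is up against it. The dish at (269,162) looks undisturbed. Next I open the fingers and go straight up.

jog_arm([
  [0.4,0,0,0,0],
  [0.4,0,0,0,0],
  [0.4,0,0,0,0],
  [0.4,0,0,0,0],
  [0.4,0,0,0,0],
  [0.4,0,0,-10,0],
  [0.4,0,0,-20,0],
  [0.4,0,0,-30,0],
  [0.4,0,0,-30,0],
  [0.4,0,0,-20,0],
])

```text
time: 6.92
tool_pos: [0.5505, -0.154, 0.2412]
tcp_rot: [2.396, 2.027, 0.003]
wrist_force: [-0.0, 0.6, -0.2]
width: 0.699
grip_force: 0.0
```

```bash
python3 m.py s4.png; python3 - <<'E'
from h import *
p,d=bot.read_camera("side");c=cloud("side",d);q=p.astype(int)
z=np.load("side.npz");c0=cloud("side",z["d"]);q0=z["p"].astype(int)
for n,cc,qq in(("start",c0,q0),("now",c,q)):
    m=np.zeros(d.shape,bool);m[145:180,245:295]=1
    for nm,k in(("dish",m&(qq[...,0]>2.2*qq[...,1])&(cc[...,2]>.12)),):print(n,nm,cc[k].mean(0).round(4),k.sum())
    m=np.zeros(d.shape,bool);m[270:320,220:265]=1;k=m&(qq.max(2)<45)&(cc[...,2]>.15);print("spare",cc[k].mean(0).round(4))
    m=np.zeros(d.shape,bool);m[150:215,215:320]=1;k=m&(abs(cc[...,2]-.117)<.009)&(qq[...,0]-qq[...,2]>50)&(qq[...,1]>90)
    B=cc[k];A=np.c_[B[:,:2],np.ones(len(B))];print("board",cv2.minAreaRect(B[:,:2].astype(np.float32)*1000)[0],np.linalg.lstsq(A,B[:,2],rcond=None)[0][:2].round(3))
E
```

```text
6.9167 [ 0.55054227 -0.15403343  0.24115249] yaw 80.5 [-0.   0.6 -0.2] [ 0.08 -0.05 -0.01] 0.6987310227943645
board z 0.11734695747416937 1574 platform z 0.10541530120940622 323
start 0.11482951827552496 0.09278229585168314 327
start dish [ 0.658  -0.1452  0.138 ] 25
spare [0.4819 0.1697 0.1573]
board (679.436767578125, -165.26651000976562) [ 0.012 -0.006]
now dish [ 0.6563 -0.1456  0.1402] 23
spare [0.4812 0.1707 0.1588]
board (679.6258544921875, -165.6915740966797) [ 0.021 -0.009]
```

```bash
python3 -c "
from workcell import bot;print(bot.finish_job())"
```

```text
the job is handed in; nothing more can be done
None
```

The job is handed in, with no verdict returned: I turned the knob about 60° clockwise and let go, and by camera the platform carries the board, raised about 2.5 mm and level, with the dish and spare jack unmoved to within about 3 mm, at about 7 s of the 29 s allowed.

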